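# Click a fresh reagent cartridge into the analyser

## Task

Take the blue-capped reagent cartridge out of the rack, start it upright into the analyser's cartridge holder with its groove on the side of the sprung ball, and push it gently down past the ball until it clicks and is held; then let go. Do not force it, and leave the two grey-capped cartridges, the beaker and the bottle alone.

Things in the scene. Friction and masses are not known exactly. Their poses are not given: they have to be found in the camera images.
- cartridge: the fresh cartridge: upright white block 40 mm (its x) by 26 mm (its y), 100 mm tall, amber window; top 30 mm is a blue cap 36 by 26 mm. About 0.12 kg. Origin at the centre of its underside, z up. On its -x face, 22 to 32 mm above the underside, a groove 4 mm deep, and that side's lower edge is bevelled 5 mm; an orange mark on the cap's top shows that side. Grip the cap across its 26 mm
- cartridge_foot (a point): centre of the cartridge's underside (the same point as its origin)
- cartridge_groove (a point): floor of the cartridge's groove: 16 mm to -x of the axis, 27 mm above the underside
- analyser: white bench analyser, fixed. Origin on the bench under the centre of its cartridge holder: a grey block 80 (x) by 64 mm (y), 75 mm high, with a well 41.5 (x) by 27.5 mm (y), 39.5 to 56 mm deep, mouth bevelled 4 mm. Housing at y 32 to 172 mm, 60 mm high; display hump 92 mm high at x 25 to 95, y 65 to 165 mm. Pressing the cartridge on the holder with over 33 N damages it
- holder_mouth (a point): centre of the mouth of the holder's well, on its top face, 75 mm above the bench; same axes as the analyser. The well's floor and ball sit on an insert clamped at a height that differs each time and is not measured: the cartridge clicks with its underside somewhere 39 to 55 mm below this point, and the hard floor lies just under 1 mm below the click
- click_ball (a joint): press-back of the sprung 10 mm steel ball in the well's -x wall (orange mark there), m: 0 free (stands 4 mm out), 0.002 to 0.0035 while the plain side slides past, under 0.0008 when clicked into the groove. Spring 5 N + 1.2 N/mm. First felt at 12 to 29 mm depth; passing it takes 5 to 15 N down, then a few N of rubbing until the click; its centre is 27 mm above the clicked underside
- rack: fixed blue rack 70 mm (x) by 225 mm (y) by 30 mm high with three pockets 75 mm apart along y, each 43 by 29 mm and 20 mm deep, holding three cartridges upright with their grooves towards the rack's -x. Origin at the centre of its underside
- spent_a: a spent cartridge in the rack, like the fresh one but with a grey cap; leave it
- spent_b: the other spent cartridge in the rack, grey cap; leave it
- beaker: glass beaker, 60 mm across, 85 mm tall, standing on the bench; origin under its centre; leave it
- bottle: white bottle with a blue cap, 60 mm across, 130 mm tall, standing on the bench; origin under its centre; leave it
There are look-alikes about, which are no part of the job. What is shaped like the cartridge but yellow is not meant.

How it is judged:
By the outcome, as a careful person would: the job done as asked, in the order asked, and still so for the second after the job is handed in, with the robot touching nothing.
It also fails if it takes over 51 s, if anything falls off the work surface, if the arm or the gripper's body presses on something with over 40 N, if the wrist force passes 120 N, or if a joint passes its speed limit or range.

## Robot

A 6-joint arm with a two-finger parallel gripper is mounted at the origin on the work surface. World frame = base frame: x ahead of the robot, y to its left, z up, the work surface at z = 0. Lengths are in m, angles in rad, forces in N, time in s.
With the tool pointing down it reaches from about 0.325 to 0.875 m from the base axis. Payload 4.4 kg.
Tool frame: the origin (TCP) lies between the finger pads; the fingertips stand 17 mm ahead of it and the grasp point (between the pads) lies 2 mm behind it; z points along the fingers, y is the direction in which the jaws open and shut (so a half turn about z gives the same grasp; the last joint's range is limited). The gripper opens to 85 mm and grips with 20 to 120 N. Pads are 22 mm wide; open, the fingers measure 114 mm over their backs; the gripper's body (76 mm by 85 mm) begins 54 mm behind the grasp point. The pads swing forward as they close: fully open they stand 13 mm farther back than shut.
Start: joints at [1.014, 0.207, 1.542, -0, 1.393, -0.15], TCP at [0.227, 0.528, 0.248] pointing down, gripper open.
Joint ranges: [-2.73, 2.73], [-0.86, 2.22], [0.23, 2.46], [-1.11, 4.25], [0.08, 2.63], [-2.82, 2.82]. Speed limits (rad/s): [2.79, 2.79, 3.14, 3.14, 3.14, 3.14].

## Interface

Orientations are given as a unit quaternion [x, y, z, w].
In Python, from bench import ctrl gives the robot as it stands. Calls block until the motion is done:
- ctrl.goto(position, orientation): joint-space move of the TCP to a pose.
- ctrl.move_linear(position, rot=None, max_speed=0.15, f_stop=None): straight line of the TCP; rot=None keeps the orientation; max_speed is the mean speed in m/s. With f_stop (N) it stops when the force on the tool has changed by that much, and returns True; else False.
- ctrl.goto_joints(angles): joint-space move.
- ctrl.gripper_to(opening, f_grip=None): opening from 0.0 (shut) to 1.0 (fully open); f_grip is the grip in N (None keeps the last); returns when the fingers have stopped.
- ctrl.sleep(seconds).
- ctrl.inverse_kinematics(position, orientation): joint angles nearest the present ones, or None.
- ctrl.read_state(): the state.
- ctrl.grab_frame(name): name is "scene" or "side" or "wrist"; returns (picture, depth): 420x560x3 uint8, red, green, blue; 420x560 float32, m along the optical axis (not along the pixel's ray), 0 where there is no reading.
- ctrl.camera_params(name): a dict with "vfov" (degrees; the focal length in pixels is half the picture's height over the tangent of half this angle, whatever the lens; pixels are square), "cx", "cy" (the principal point, pixels), "dist" ([k1, k2, p1, p2, k3] as OpenCV has them; the pictures are not rectified), "T" (4x4, takes a point from camera to world coordinates). Camera axes: x right, y down, z forward; pixel columns grow to the right and rows downward; lengths in m; the calibration is good to about 2 mm. A picture is of the moment at which its call begins: read the wrist's pose just before it. camera_params takes no time and is no camera call; for the wrist camera it gives the pose at the moment of the call.
A pose or a line that the arm cannot do raises ctrl.Unreachable and nothing moves.
- ctrl.job_done(): hands the job in, once; it reports no verdict.
The state is a dict: "clock": time; "joint_positions": joint angles; "qvel": joint speeds; "effort": joint torques, N m; "position": TCP position; "orientation": TCP orientation; "force": force on the tool from outside, world axes, zero at the start; "wrist_torque": the same for the moment, N m; "gripper_width": opening from 0.0 (shut) to 1.0 (fully open).
Only numpy, scipy, OpenCV 4.12 (cv2) and the standard library are available. Lean on these libraries where they do the work, as an engineer would, in place of code of your own. Each camera call takes 0.05 s, during which the arm holds its last target.

## Working session

There is one attempt and no reset: what is moved stays moved. The work goes in short steps, each a Python script; the robot and the scene stay as the last script left them, time stands still between calls to the robot, and variables do not carry over. Pictures are saved under pics/ and viewed, and the job is handed in when it is done.

```bash
ls; mkdir -p pics
python3 - <<'E'
from bench import ctrl
import cv2,numpy as np
for n in ["scene","side","wrist"]:
    p=ctrl.camera_params(n)
    im,d=ctrl.grab_frame(n)
    cv2.imwrite(f"pics/{n}0.png",im[:,:,::-1]); np.savez(f"{n}0.npz",im=im,d=d,T=p["T"])
    print(n,p["vfov"],p["cx"],p["cy"],np.round(p["dist"],4),np.round(p["T"],3).tolist())
print(ctrl.read_state())
E
```

```text
pics
scene 51.46288733805589 282.613595761412 208.6267288779715 [-0.0675  0.      0.      0.      0.    ] [[-0.817, 0.406, -0.41, 0.931], [0.577, 0.586, -0.569, 0.486], [0.01, -0.701, -0.713, 0.778], [0.0, 0.0, 0.0, 1.0]]
side 48.78852987984221 279.5272129796707 210.40438599090433 [-0.069  0.     0.     0.     0.   ] [[-0.982, -0.142, 0.121, 0.43], [-0.187, 0.74, -0.646, 0.506], [0.002, -0.657, -0.754, 0.763], [0.0, 0.0, 0.0, 1.0]]
wrist 71.95964471617539 281.2291895417826 209.02969552608178 [-0.0036  0.      0.      0.      0.    ] [[0.395, 0.888, 0.237, 0.165], [0.919, -0.381, -0.103, 0.553], [-0.001, 0.258, -0.966, 0.372], [0.0, 0.0, 0.0, 1.0]]
{'clock': 0.15, 'joint_positions': array([ 1.01450827e+00,  2.07236963e-01,  1.54263166e+00,  8.93719317e-06,
        1.39348635e+00, -1.50497523e-01]), 'qvel': array([-0.00115868, -0.00169341, -0.00377301, -0.00013711, -0.00065267,
       -0.00028333]), 'effort': array([-1.34841930e-04, -3.83509219e+01, -2.92035878e+01, -2.96684192e-06,
        6.64284424e-03, -4.32913498e-05]), 'position': array([0.22669   , 0.52782708, 0.24738248]), 'orientation': array([ 2.01506745e-01,  9.79486730e-01, -8.25185498e-04, -3.09080403e-04]), 'force': array([0.23745403, 0.27358064, 0.43455637]), 'wrist_torque': array([ 0.03038235,  0.02592312, -0.0164343 ]), 'gripper_width': 0.994470354561739}
```

View pics/scene0.png

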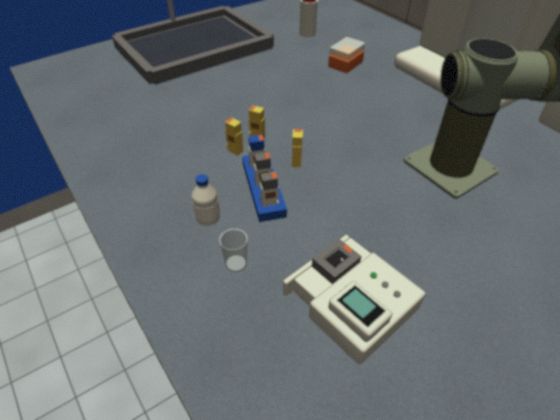

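View pics/side0.png

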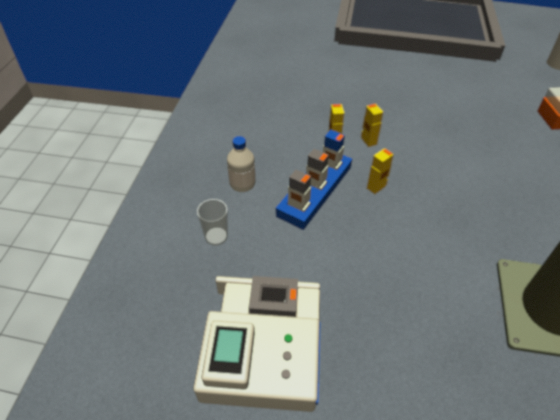

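View pics/wrist0.png

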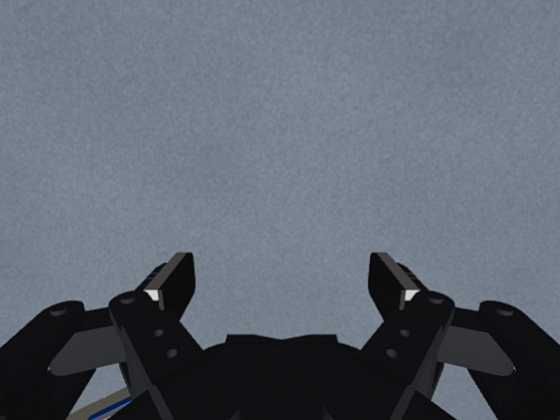

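Candidates in the scene image are the blue cap in the rack (257,143), grey caps at (262,160) and (269,180), yellow look-alikes at (257,115), (234,130) and (297,145), and the bottle's blue cap (202,180). I choose (257,143): it is blue-capped, on a white body, and in the rack. Next I'll check that in a close crop.

```bash
cat > h.py <<'E'
import numpy as np,cv2
def KD(p):
    f=210/np.tan(np.radians(p["vfov"]/2)); return np.array([[f,0,p["cx"]],[0,f,p["cy"]],[0,0,1]]),np.array(p["dist"],float)
def cloud(p,d):
    K,D=KD(p);h,w=d.shape
    u,v=np.meshgrid(np.arange(w,dtype=float),np.arange(h,dtype=float))
    n=cv2.undistortPoints(np.stack([u,v],-1).reshape(-1,1,2),K,D).reshape(h,w,2)
    c=np.dstack([n*d[...,None],d]); T=np.array(p["T"])
    W=c@T[:3,:3].T+T[:3,3]; W[d<=0]=np.nan; return W
def ray(p,uv,z):
    K,D=KD(p);T=np.array(p["T"])
    n=cv2.undistortPoints(np.array(uv,float).reshape(-1,1,2),K,D).reshape(-1,2)
    r=np.c_[n,np.ones(len(n))]@T[:3,:3].T
    return T[:3,3]+r*((z-T[2,3])/r[:,2])[:,None]
E
python3 - <<'E'
from bench import ctrl
from h import *
for n,b in [("scene",(215,90,110,140)),("side",(260,90,150,150))]:
    p=ctrl.camera_params(n); z=np.load(n+"0.npz"); im=z["im"]; W=cloud(p,z["d"])
    x,y,w,h=b
    c=cv2.resize(im[y:y+h,x:x+w],None,fx=4,fy=4,interpolation=cv2.INTER_CUBIC); cv2.imwrite(f"pics/{n}crop.png",c[:,:,::-1])
    hsv=cv2.cvtColor(im,cv2.COLOR_RGB2HSV)
    Z=W[...,2]
    # tops of things, z>0.09
    m=((hsv[...,0]>105)&(hsv[...,0]<130)&(hsv[...,1]>150)&(hsv[...,2]>60)&(W[...,0]>0)).astype(np.uint8)
    k,l,s,c=cv2.connectedComponentsWithStats(m)
    for i in range(1,k):
        if s[i,4]>25:
            q=W[l==i]; print(n,"blue",s[i].tolist(),np.nanmedian(q,0).round(3),np.nanmin(q,0).round(3),np.nanmax(q,0).round(3))
    m=((hsv[...,0]<15)&(hsv[...,1]>150)&(hsv[...,2]>120)).astype(np.uint8)
    k,l,s,c=cv2.connectedComponentsWithStats(m)
    for i in range(1,k):
        if s[i,4]>8:
            q=W[l==i]; print(n,"orange",s[i].tolist(),np.nanmedian(q,0).round(3))
E
```

```text
scene blue [0, 0, 169, 213, 12690] [ 0.835 -1.382  0.024] [ 0.218 -1.399 -0.657] [ 1.203 -1.364  0.233]
scene blue [174, 0, 39, 16, 445] [ 0.115 -1.381  0.042] [ 0.    -1.394  0.014] [ 0.192 -1.367  0.082]
scene blue [250, 136, 13, 14, 116] [ 0.463 -0.283  0.106] [ 0.449 -0.306  0.085] [ 0.479 -0.274  0.115]
scene blue [243, 156, 43, 65, 694] [ 0.516 -0.143  0.03 ] [ 0.463 -0.333  0.005] [ 0.557 -0.105  0.036]
scene blue [196, 175, 11, 10, 88] [ 0.654 -0.208  0.13 ] [ 0.642 -0.223  0.12 ] [ 0.665 -0.199  0.134]
scene orange [330, 51, 33, 12, 73] [-0.103 -0.589  0.05 ]
scene orange [260, 136, 3, 3, 9] [ 0.445 -0.286  0.113]
scene orange [265, 154, 4, 4, 11] [ 0.474 -0.215  0.112]
scene orange [272, 173, 4, 5, 15] [ 0.5   -0.147  0.111]
scene orange [344, 246, 8, 6, 22] [0.483 0.098 0.077]
side blue [0, 0, 235, 97, 17599] [ 1.613 -1.38  -0.355] [ 0.984 -1.403 -0.664] [ 2.225 -1.358 -0.107]
side blue [325, 130, 17, 20, 195] [ 0.462 -0.281  0.102] [ 0.441 -0.306  0.084] [ 0.477 -0.27   0.113]
side blue [233, 137, 12, 11, 112] [ 0.651 -0.208  0.129] [ 0.64  -0.225  0.12 ] [ 0.664 -0.198  0.132]
side blue [277, 156, 74, 72, 1236] [ 0.483 -0.159  0.029] [ 0.416 -0.341 -0.002] [ 0.555 -0.102  0.034]
side orange [544, 97, 16, 20, 87] [-0.094 -0.6    0.049]
side orange [337, 135, 6, 5, 17] [ 0.446 -0.286  0.111]
side orange [385, 150, 6, 4, 12] [ 0.341 -0.27   0.101]
side orange [320, 154, 8, 7, 37] [ 0.473 -0.216  0.11 ]
side orange [301, 175, 9, 8, 44] [ 0.501 -0.146  0.11 ]
side orange [290, 289, 6, 10, 57] [0.484 0.098 0.075]
```

View pics/scenecrop.png

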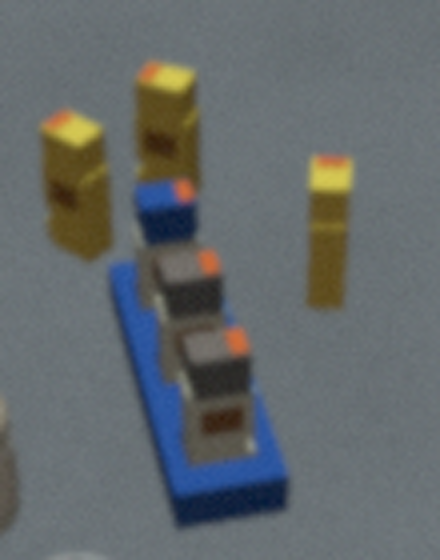

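View pics/sidecrop.png

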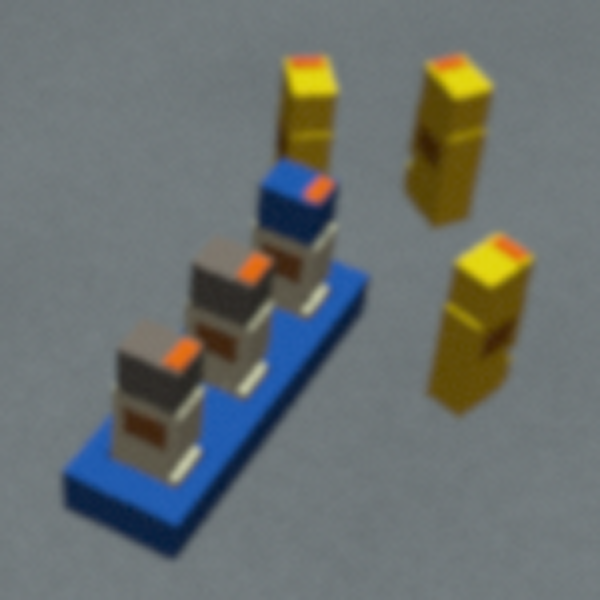

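The close crop confirms the choice: a blue cap with an orange mark towards the rack's -x, at the far end of the rack. The rack yaw is about -21.6° and cap tops sit at about z = 0.11, as expected. Next are close wrist views of the holder and then the cartridge.

```bash
cat >> h.py <<'E'
def quat(deg):
    t=np.radians(deg)/2; return np.array([np.cos(t),np.sin(t),0,0])
def wshot(ctrl,tag):
    p=ctrl.camera_params("wrist"); im,d=ctrl.grab_frame("wrist")
    cv2.imwrite(f"pics/{tag}.png",im[:,:,::-1]); np.savez(tag+".npz",im=im,d=d,**{k:np.array(v) for k,v in p.items()})
E
python3 - <<'E'
from bench import ctrl
from h import *
ctrl.goto([0.513,0.098,0.26],quat(11)); ctrl.sleep(0.2); wshot(ctrl,"hold1")
ctrl.goto([0.459,-0.291,0.23],quat(-21.6)); ctrl.sleep(0.2); wshot(ctrl,"cart1")
s=ctrl.read_state(); print(s["clock"],s["position"],s["joint_positions"],s["force"])
E
```

```text
3.9917 [ 0.45949757 -0.29016402  0.23011289] [-7.22568250e-01  1.55462908e-01  1.64013544e+00  5.82947325e-05
  1.34579742e+00  1.22352500e+00] [ 0.23224151 -0.10741522  0.6759498 ]
```

View pics/hold1.png

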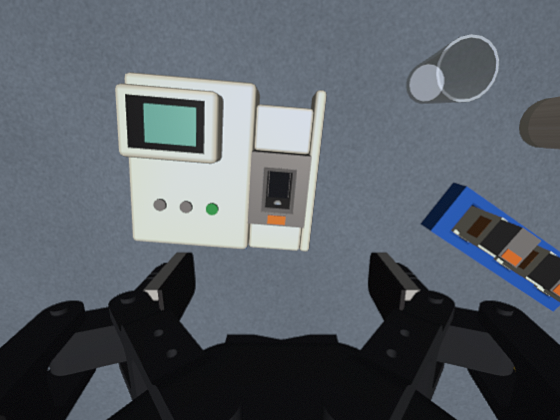

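View pics/cart1.png

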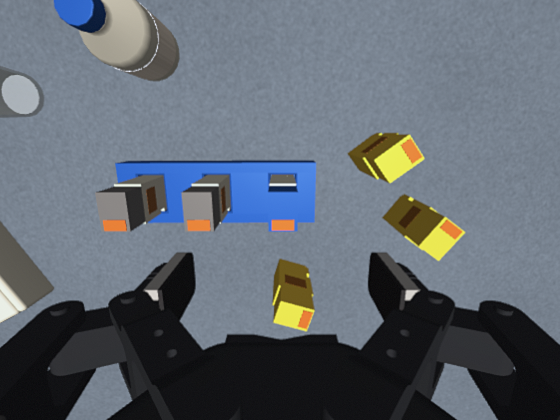

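Run:
```python
from h import *
def load(t):
    z=np.load(t+".npz"); return z["im"],z["d"],{k:z[k] for k in("vfov","cx","cy","dist","T")}
im,d,p=load("cart1"); W=cloud(p,d); Z=W[...,2]
x0=(slice(150,245),slice(85,325))
m=((Z>0.1)&(Z<0.12)).astype(np.uint8); mm=np.zeros_like(m); mm[x0]=m[x0]
k,l,s,c=cv2.connectedComponentsWithStats(mm)
ctr=[]
for i in range(1,k):
    if s[i,4]>100:
        zt=np.nanmedian(Z[l==i]); cn=max(cv2.findContours((l==i).astype(np.uint8),0,2)[0],key=cv2.contourArea)
        P=ray(p,cn.reshape(-1,2),0.110)[:,:2]*1000
        r=cv2.minAreaRect(P.astype(np.float32)); ctr.append(r[0]); print("top",s[i].tolist(),zt.round(4),r)
hsv=cv2.cvtColor(im,cv2.COLOR_RGB2HSV)
o=((hsv[...,0]<14)&(hsv[...,1]>150)&(hsv[...,2]>150)).astype(np.uint8)
k,l,s,c=cv2.connectedComponentsWithStats(o)
for i in range(1,k):
    if s[i,4]>50:
        cn=max(cv2.findContours((l==i).astype(np.uint8),0,2)[0],key=cv2.contourArea); P=ray(p,cn.reshape(-1,2),0.11)[:,:2]*1000
        print("orange",c[i],np.nanmedian(W[l==i],0).round(4),cv2.minAreaRect(P.astype(np.float32)))
im,d,p=load("hold1"); W=cloud(p,d); Z=W[...,2]
m=((Z>0.071)&(Z<0.079)).astype(np.uint8); m[:,:235]=0;m[:,330:]=0;m[245:]=0
k,l,s,c=cv2.connectedComponentsWithStats(m)
for i in range(1,k):
    if s[i,4]>100:
        cn=max(cv2.findContours((l==i).astype(np.uint8),0,2)[0],key=cv2.contourArea); P=ray(p,cn.reshape(-1,2),0.075)[:,:2]*1000
        print("holder",s[i].tolist(),np.nanmedian(Z[l==i]),cv2.minAreaRect(P.astype(np.float32)))
hsv=cv2.cvtColor(im,cv2.COLOR_RGB2HSV)
o=((hsv[...,0]<14)&(hsv[...,1]>150)&(hsv[...,2]>150)).astype(np.uint8)
k,l,s,c=cv2.connectedComponentsWithStats(o); 
for i in range(1,k):
    if s[i,4]>50: print("orange",c[i],np.nanmedian(W[l==i],0).round(4))
c=cv2.resize(im[140:250,235:335],None,fx=5,fy=5,interpolation=cv2.INTER_CUBIC);cv2.imwrite("pics/holdcrop.png",c[:,:,::-1])
zz=np.clip((Z[140:250,235:335]-0.0)/0.1,0,1)*255; cv2.imwrite("pics/holdz.png",cv2.resize(np.nan_to_num(zz).astype(np.uint8),None,fx=5,fy=5,interpolation=0))
```

```text
top [95, 191, 41, 41, 1425] 0.1098 ((509.3426513671875, -153.6456298828125), (31.51609992980957, 36.585166931152344), 68.52439880371094)
top [182, 190, 35, 42, 1323] 0.1098 ((482.7432861328125, -222.37791442871094), (28.539438247680664, 37.41859817504883), 68.51502990722656)
top [268, 190, 30, 42, 1238] 0.1098 ((455.76605224609375, -290.86614990234375), (25.828216552734375, 37.394378662109375), 68.5053482055664)
orange [410.85714286 150.5       ] [ 0.4629 -0.413   0.1004] ((465.1459045410156, -409.3961486816406), (17.569988250732422, 8.091233253479004), 16.783506393432617)
orange [114.47933884 225.0661157 ] [ 0.4987 -0.1467  0.1105] ((498.6436767578125, -146.28211975097656), (20.055946350097656, 9.384992599487305), 68.52384948730469)
orange [198.34841629 224.4841629 ] [ 0.4717 -0.2165  0.1105] ((471.59130859375, -216.2985076904297), (19.56658935546875, 8.428430557250977), 68.50823211669922)
orange [282.39041096 224.74657534] [ 0.444  -0.2859  0.1104] ((444.0792541503906, -286.1709899902344), (18.790878295898438, 8.422957420349121), 68.505126953125)
orange [450.52662722 229.15384615] [ 0.3798 -0.429   0.1002] ((384.8656005859375, -424.5146179199219), (17.680593490600586, 7.957292556762695), 32.282981872558594)
orange [304.60305344 318.98473282] [ 0.339  -0.2692  0.1003] ((345.812744140625, -270.60833740234375), (8.315192222595215, 17.57574462890625), 51.7888298034668)
holder [248, 152, 64, 77, 3254] 0.07465888430173317 ((513.4096069335938, 101.83091735839844), (80.30936431884766, 63.93754577636719), 6.327394962310791)
orange [275.79104478 219.53731343] [0.4811 0.0987 0.0756]
orange [511.26060606 257.03030303] [ 0.4985 -0.1463  0.11  ]
```

View pics/holdcrop.png

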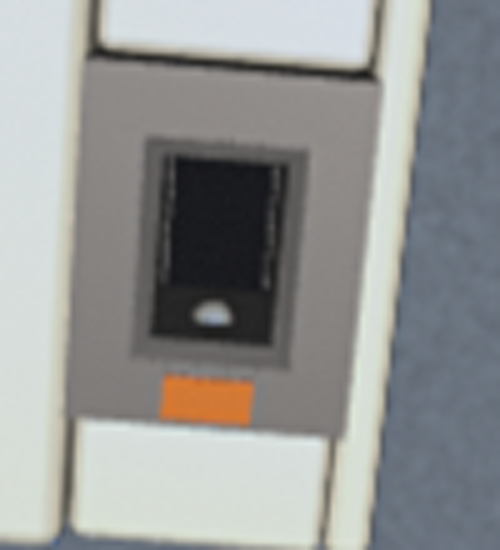

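View pics/holdz.png

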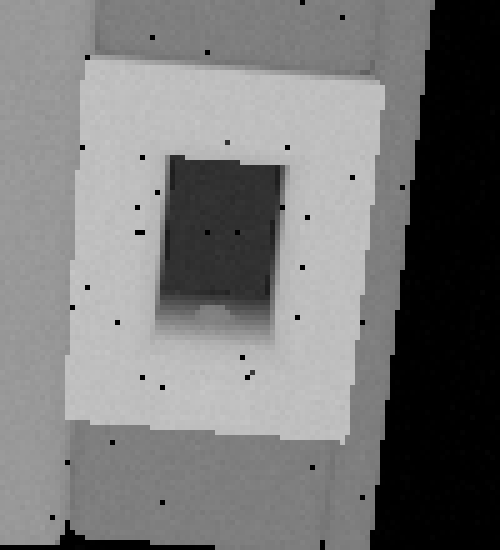

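The holder measures 80.3×63.9 mm at z=0.0747, with centre (0.5134, 0.1018) and yaw 6.3°. The cap top is at z=0.110 and yaw -21.5°. Its centre is about (0.4547, -0.2904), corrected for the +x wall that the depth mask picked up. All of this agrees with the given sizes, so I'll grasp now.

Run:
```python
from bench import ctrl
from h import *
q=quat(-21.5)
ctrl.gripper_to(0.55,40)
ctrl.goto([0.4549,-0.2905,0.15],q)
print(ctrl.read_state()["force"])
r=ctrl.move_linear([0.4549,-0.2905,0.094],max_speed=0.06,f_stop=12)
s=ctrl.read_state();print(r,s["clock"],s["position"],s["force"])
if not r:
    ctrl.gripper_to(0.0,40); s=ctrl.read_state();print(s["clock"],s["gripper_width"],s["position"],s["force"])
    wshot(ctrl,"grip1")
```

```text
[ 0.11114934 -0.89899229  0.81232936]
False 5.9583 [ 0.45523625 -0.29078132  0.09441171] [-0.25478477 -0.64049783 -0.63669601]
6.2667 0.2945526524768623 [ 0.45522232 -0.29080979  0.09459011] [ 0.73066863 -0.46985186  2.21716106]
```

View pics/grip1.png

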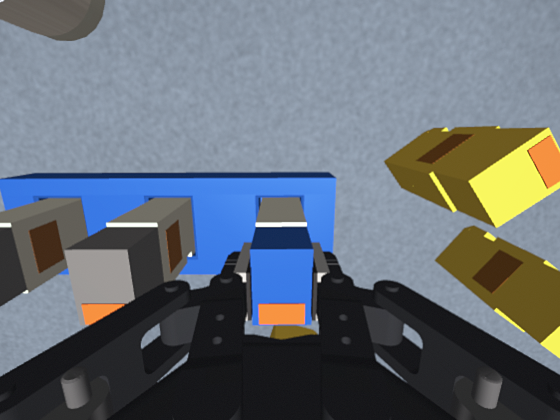

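Run:
```python
from bench import ctrl
from h import *
p=ctrl.camera_params("wrist"); T=np.array(p["T"])
tcp=ctrl.read_state()["position"]; t=np.radians(-21.5); ex=np.array([np.cos(t),np.sin(t)])
im=np.load("grip1.npz")["im"]; hsv=cv2.cvtColor(im,cv2.COLOR_RGB2HSV)
col=im[235:335,282].astype(int); print([ (235+i,c.tolist()) for i,c in enumerate(col) if i in range(8,20) or i>85])
P=ray(p,[(282,249),(282,303.5),(282,325.5)],0.110)[:,:2]; print(((P-tcp[:2])@ex)*1000)
ctrl.move_linear([tcp[0],tcp[1],0.25],max_speed=0.15)
s=ctrl.read_state();print(s["clock"],s["gripper_width"],s["force"])
wshot(ctrl,"lift1")
ctrl.goto([0.5134,0.1018,0.25],quat(6.33)); s=ctrl.read_state();print(s["clock"],s["gripper_width"],s["force"],s["position"])
ctrl.sleep(0.2)
wshot(ctrl,"lift2")
for n in("scene","side"):
    im,d=ctrl.grab_frame(n); cv2.imwrite(f"pics/{n}2.png",im[:,:,::-1])
print(ctrl.read_state()["clock"])
```

```text
[(243, [21, 43, 86]), (244, [21, 44, 87]), (245, [22, 45, 87]), (246, [21, 44, 86]), (247, [20, 42, 81]), (248, [21, 45, 89]), (249, [46, 97, 189]), (250, [65, 130, 240]), (251, [63, 128, 235]), (252, [63, 128, 233]), (253, [63, 127, 233]), (254, [64, 127, 233]), (321, [248, 147, 64]), (322, [251, 148, 62]), (323, [245, 144, 87]), (324, [168, 129, 158]), (325, [99, 108, 139]), (326, [120, 101, 47]), (327, [123, 100, 28]), (328, [123, 102, 34]), (329, [123, 101, 34]), (330, [122, 101, 34]), (331, [123, 102, 35]), (332, [122, 101, 35]), (333, [123, 101, 34]), (334, [123, 101, 35])]
[ 17.85012107  -7.39491923 -18.40155458]
7.5083 0.29782472525413284 [-0.50923202  0.22652137 -2.04884375]
9.0333 0.2987961233303675 [ 0.45889358 -0.51100724 -2.08393236] [0.51367592 0.10088333 0.24999057]
9.3833
```

View pics/lift2.png

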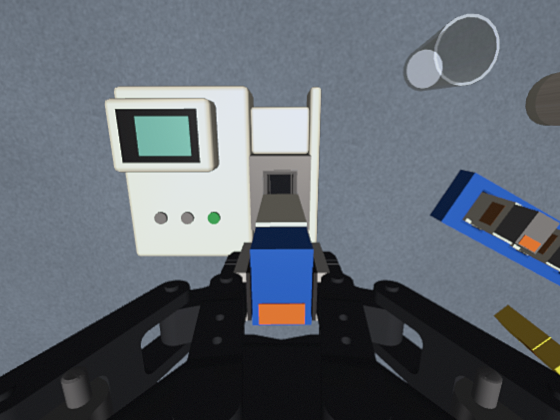

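View pics/side2.png

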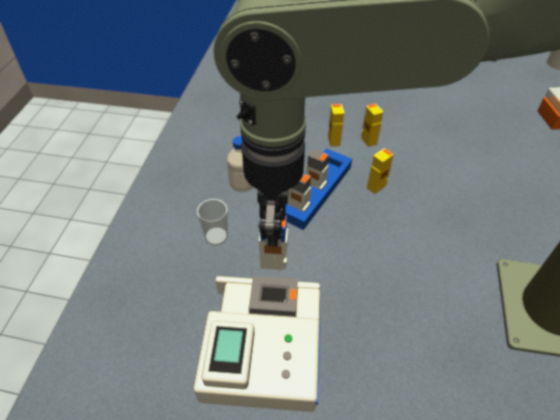

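The cartridge is held square and upright, with the cap centre within 0.3 mm of the TCP and the orange mark towards -x, the ball's side. Next I start it into the mouth with a light force stop.

Run:
```python
from bench import ctrl
from h import *
X,Y=0.5137,0.1018
ctrl.move_linear([X,Y,0.168],rot=quat(6.33),max_speed=0.1)
ctrl.sleep(0.15)
s=ctrl.read_state();print(s["clock"],s["force"],s["position"]); np.save("f0.npy",s["force"])
wshot(ctrl,"pre")
r=ctrl.move_linear([X,Y,0.150],max_speed=0.02,f_stop=6)
s=ctrl.read_state();print(r,s["clock"],s["force"],s["position"],s["wrist_torque"])
c0=s["clock"]; r=ctrl.move_linear([X,Y,s["position"][2]-0.001],max_speed=0.01,f_stop=6); s=ctrl.read_state()
print(r,s["clock"]-c0,s["force"],s["position"])
wshot(ctrl,"in1")
```

```text
10.5 [-0.80648548 -0.23924266 -2.01701796] [0.51445252 0.10180657 0.16900891]
False 11.6 [-0.24696702  0.10416062 -1.37466557] [0.51371376 0.10179474 0.15007877] [-0.02159231 -0.00550146 -0.04866729]
False 0.25 [ 0.39487694  0.14993409 -1.85072307] [0.51365102 0.10180848 0.1490688 ]
```

View pics/in1.png

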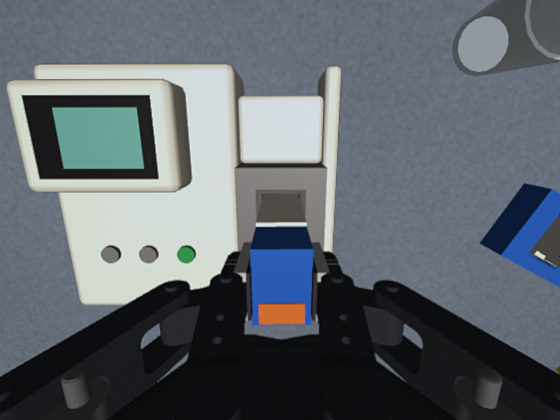

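```bash
cat > push.py <<'E'
from bench import ctrl
from h import *
import sys
X,Y=0.5137,0.1018; f0=np.load("f0.npy")
def step(zt,sp=0.012,fs=16):
    r=ctrl.move_linear([X,Y,zt],max_speed=sp,f_stop=fs); s=ctrl.read_state(); f=s["force"]-f0
    print(f"{r} t{s['clock']:.2f} cmd{zt*1e3:.1f} z{s['position'][2]*1e3:.2f} depth{(0.0844+0.075-s['position'][2])*1e3:.2f} F{f.round(2)} w{s['gripper_width']:.3f}")
    return r,f,s
E
python3 - <<'E'
from push import *
z=0.149; felt=None
while True:
    z-=0.001
    r,f,s=step(z)
    if r or f[2]>17 or s["clock"]>27: break
    if felt is None and f[2]>2.5: felt=z; print("felt")
    if felt and z<felt-0.008: break
E
```

```text
False t12.15 cmd148.0 z147.88 depth11.52 F[ 0.63 -0.29  0.5 ] w0.297
False t12.40 cmd147.0 z146.87 depth12.53 F[0.72 0.38 0.4 ] w0.300
False t12.65 cmd146.0 z145.91 depth13.49 F[1.85 0.52 0.92] w0.301
False t12.90 cmd145.0 z144.89 depth14.51 F[1.17 0.58 0.2 ] w0.297
False t13.15 cmd144.0 z143.89 depth15.51 F[0.87 0.3  0.41] w0.298
False t13.40 cmd143.0 z142.89 depth16.51 F[0.59 0.29 1.02] w0.301
False t13.65 cmd142.0 z141.89 depth17.51 F[0.02 1.03 0.55] w0.295
False t13.90 cmd141.0 z140.93 depth18.47 F[1.81 0.69 0.81] w0.299
False t14.15 cmd140.0 z139.89 depth19.51 F[0.9  0.28 0.42] w0.297
False t14.40 cmd139.0 z138.89 depth20.51 F[-0.19  0.15  0.92] w0.300
False t14.65 cmd138.0 z137.90 depth21.50 F[ 0.92 -0.39  0.65] w0.298
False t14.90 cmd137.0 z136.92 depth22.48 F[ 1.06 -0.09 -0.16] w0.301
False t15.15 cmd136.0 z135.91 depth23.49 F[ 0.68 -0.03  0.57] w0.298
False t15.40 cmd135.0 z134.92 depth24.48 F[1.62 0.97 0.82] w0.294
False t15.65 cmd134.0 z133.91 depth25.49 F[0.45 0.49 1.27] w0.294
False t15.90 cmd133.0 z132.90 depth26.50 F[ 0.17 -0.05 -0.51] w0.300
False t16.15 cmd132.0 z132.00 depth27.40 F[1.26 0.07 0.86] w0.299
False t16.40 cmd131.0 z131.17 depth28.23 F[1.83 0.   0.43] w0.299
False t16.65 cmd130.0 z130.40 depth29.00 F[2.63 0.22 1.9 ] w0.297
False t16.90 cmd129.0 z129.62 depth29.78 F[4.03 1.32 2.83] w0.298
felt
False t17.15 cmd128.0 z128.81 depth30.59 F[ 3.29 -0.15  6.75] w0.301
False t17.40 cmd127.0 z127.36 depth32.04 F[5.26 0.64 3.52] w0.301
False t17.65 cmd126.0 z125.80 depth33.60 F[7.62 0.29 1.64] w0.297
False t17.90 cmd125.0 z124.42 depth34.98 F[6.97 1.06 1.19] w0.301
False t18.15 cmd124.0 z123.42 depth35.98 F[7.18 1.58 0.82] w0.297
False t18.40 cmd123.0 z122.41 depth36.99 F[6.71 1.21 0.55] w0.300
False t18.65 cmd122.0 z121.42 depth37.98 F[5.71 1.29 0.53] w0.294
False t18.90 cmd121.0 z120.44 depth38.96 F[6.58 0.92 0.37] w0.295
False t19.15 cmd120.0 z119.47 depth39.93 F[6.73 0.95 0.88] w0.298
```

The ball was first felt at about 29 mm depth with a 7 N peak, and its side push of about 7 N now rides on the plain side. The click should show as Fx dropping near 54–55 mm, so I'll take finer steps there.

Run:
```python
from push import *
z=0.120; n=0; top=0
while True:
    z-=0.001 if z>0.1125 else 0.0005
    r,f,s=step(z,fs=10)
    if r or f[2]>10 or s["clock"]>35 or z<0.1025: break
    if z<0.1135 and f[0]<3: 
        n+=1
        if n>=2: print("click?"); break
    else: n=0
```

```text
False t19.40 cmd119.0 z118.47 depth40.93 F[5.96 1.37 0.76] w0.296
False t19.65 cmd118.0 z117.46 depth41.94 F[7.04 0.93 1.15] w0.298
False t19.90 cmd117.0 z116.47 depth42.93 F[7.52 1.53 1.06] w0.301
False t20.15 cmd116.0 z115.48 depth43.92 F[6.64 0.47 0.5 ] w0.299
False t20.40 cmd115.0 z114.46 depth44.94 F[7.34 0.15 0.35] w0.297
False t20.65 cmd114.0 z113.47 depth45.93 F[ 7.71  0.38 -0.12] w0.297
False t20.90 cmd113.0 z112.47 depth46.93 F[ 7.2   0.63 -0.06] w0.292
False t21.15 cmd112.0 z111.44 depth47.96 F[7.6  0.42 0.35] w0.295
False t21.40 cmd111.5 z111.15 depth48.25 F[6.24 0.1  1.33] w0.296
False t21.65 cmd111.0 z110.62 depth48.78 F[6.64 1.13 1.11] w0.300
False t21.90 cmd110.5 z109.96 depth49.44 F[6.66 0.47 0.52] w0.295
False t22.15 cmd110.0 z109.31 depth50.09 F[6.71 0.99 0.12] w0.300
False t22.40 cmd109.5 z108.61 depth50.79 F[ 7.55  0.3  -0.95] w0.299
False t22.65 cmd109.0 z107.79 depth51.61 F[ 7.02  1.08 -2.42] w0.301
False t22.90 cmd108.5 z106.66 depth52.74 F[ 7.89  1.39 -5.32] w0.297
False t23.15 cmd108.0 z106.27 depth53.13 F[ 7.64  0.63 -3.53] w0.300
False t23.40 cmd107.5 z106.05 depth53.35 F[ 6.65  0.38 -2.67] w0.299
False t23.65 cmd107.0 z105.80 depth53.60 F[ 6.39  0.08 -0.28] w0.299
False t23.90 cmd106.5 z105.55 depth53.85 F[5.54 0.07 1.55] w0.302
False t24.15 cmd106.0 z105.28 depth54.12 F[ 6.22  0.06 -0.15] w0.298
False t24.40 cmd105.5 z105.08 depth54.32 F[ 4.26  1.38 -0.07] w0.302
False t24.65 cmd105.0 z104.75 depth54.65 F[3.56 0.64 1.16] w0.301
False t24.90 cmd104.5 z104.29 depth55.11 F[2.02 0.75 2.64] w0.300
False t25.15 cmd104.0 z104.12 depth55.28 F[-0.04  0.92  5.84] w0.300
click?
```

At 52–53 mm the cartridge was pulled down (Fz −5 N). Fx then fell from 7 N to about 0, and Fz rose to 6 N at 55 mm. That matches the ball dropping into the groove with the floor just below. I'll let go, back off and check.

Run:
```python
from push import *
ctrl.sleep(0.2); s=ctrl.read_state(); print(s["force"]-f0,s["position"])
ctrl.gripper_to(0.5)
ctrl.sleep(0.1); s=ctrl.read_state(); print(s["clock"],s["force"]-f0,s["position"],s["gripper_width"])
wshot(ctrl,"rel1")
ctrl.move_linear([X,Y,0.20],max_speed=0.12)
ctrl.sleep(0.2); wshot(ctrl,"rel2")
z=np.load("rel2.npz"); p={k:z[k] for k in("vfov","cx","cy","dist","T")}; W=cloud(p,z["d"])
hsv=cv2.cvtColor(z["im"],cv2.COLOR_RGB2HSV)
m=(hsv[...,0]>100)&(hsv[...,0]<125)&(hsv[...,1]>140)&(hsv[...,2]>150); m[:, :200]=0; m[:,360:]=0
mm=m&(W[...,2]>0.1)
print(mm.sum(),np.nanmedian(W[mm],0))
ys,xs=np.nonzero(mm);A=np.c_[W[mm][:,:2]-W[mm][:,:2].mean(0),np.ones(mm.sum())];print(np.linalg.lstsq(A,W[mm][:,2],rcond=None)[0])
cn=max(cv2.findContours(mm.astype(np.uint8),0,2)[0],key=cv2.contourArea);print(cv2.minAreaRect((ray(p,cn.reshape(-1,2),0.12)[:,:2]*1000).astype(np.float32)))
print(ctrl.read_state()["clock"])
for n in("scene","side"):
    im,d=ctrl.grab_frame(n); cv2.imwrite(f"pics/{n}3.png",im[:,:,::-1])
```

```text
[0.86792145 0.29239371 6.6145325 ] [0.51330515 0.10181575 0.10407409]
25.7583 [0.14242186 0.41334777 1.51668993] [0.5134446  0.10179274 0.10366453] 0.4992357537688641
1203 [0.51858695 0.10200581 0.11916387]
[0.00211974 0.00411069 0.11917097]
((514.0523681640625, 101.54820251464844), (35.720123291015625, 25.486242294311523), 5.757194519042969)
27.0083
```

View pics/rel2.png

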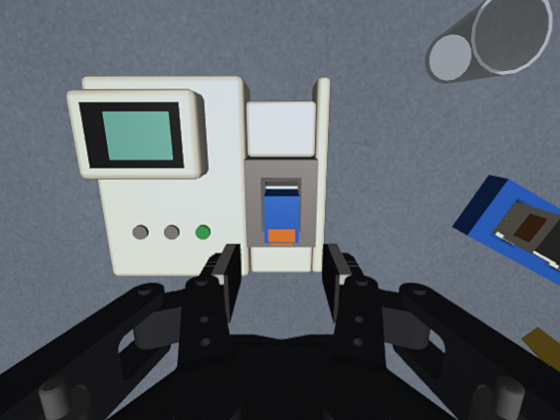

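View pics/side3.png

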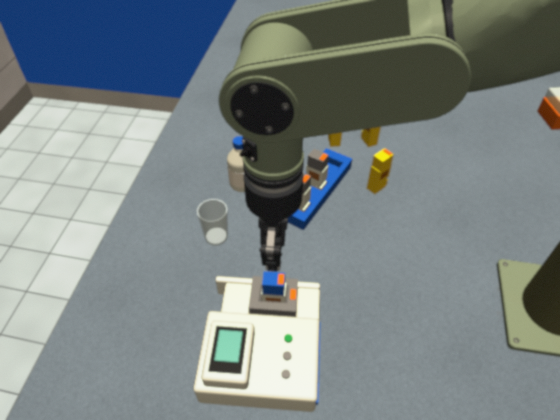

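The picture shows the cartridge upright in the holder at about (281,205). Its orange mark is on the ball's side, the cap top is level at z=0.119 (about 55.5 mm deep), and the gripper is clear. I'm handing it in.

Run:
```python
from bench import ctrl
ctrl.job_done(); print(ctrl.read_state()["clock"])
```

```text
the job is handed in; nothing more can be done
the job is handed in; nothing more can be done
```

The blue-capped cartridge is in the analyser's holder, clicked in as far as I can measure, and released. The last clock reading was 27 s, just before the final pictures and hand-in, against the 51 s limit.

- **Insertion:** I took it from the end pocket of the rack and started it upright into the well with its orange mark on the ball's side. I then pushed it down in 0.5–1 mm steps. The ball was first felt at about 29 mm depth, with a peak of about 7 N.
- **Click:** At 52–53 mm the ball pulled the cartridge down with about 5 N. The side force then fell from about 7 N to about 0 at 55 mm. The highest downward push was about 7 N, against the 33 N limit.
- **Last checks:** After release the cap top is level, within 0.3°, and centred on the holder to about 1 mm. Its height of z = 0.119 puts the underside about 55.5 mm deep, which matches a click near 55 mm. That is at the deep end of the stated 39–55 mm range, within the 2 mm calibration.
- **Not confirmed:** The ball's own position cannot be read, so the click is inferred from forces and depth. I did not tug the cartridge to test the hold.
- **Other items:** I saw no contact with the grey-capped cartridges, the beaker or the bottle.

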